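# Latch the yellow key cassette into its rack slot

### The arm

A 6-joint arm with a two-finger parallel gripper is mounted at the origin on the work surface. World frame = base frame: x ahead of the robot, y to its left, z up, the work surface at z = 0. Lengths are in m, angles in degrees, forces in N, time in s.
With the tool pointing down it reaches from about 0.375 to 0.9 m from the base axis. Payload 3.1 kg.
Tool frame: the origin (TCP) lies at the very end of the fingers, on their centre line; the grasp point (between the pads) lies 19 mm behind it; z points along the fingers, y is the line along which they close (so a half turn about z gives the same grasp; the last joint's range is limited). The gripper opens to 87 mm and grips with 3 to 60 N. Pads are 19 mm wide; open, the fingers measure 117 mm over their backs; the gripper's body (75 mm by 190 mm) begins 51 mm behind the grasp point.
Start: joints at [53.027, 30.224, 82.088, -0, 67.689, -10.227], TCP at [0.281, 0.558, 0.223] pointing down, gripper open.
Joint ranges: [-176.69, 176.69], [-43.24, 126.21], [12.49, 139.97], [-82, 262], [0, 151.66], [-163.58, 163.58]. Speed limits (degrees/s): [159.86, 159.86, 180, 180, 180, 180].

### API

Orientations are given as a 3x3 rotation matrix whose columns are the frame's x, y, z axes.
In Python, from rig import * gives the robot as it stands.
- The arm moves only by the tool jog_arm, never from a script. Its arguments are lists of equal length, an entry for each row: "delta_pos": the shift along the world's x, y, z in cm, a list of three; "turn": the turn about the world's z in degrees; "grip": the closure, from 0 (fully open) to 1 (shut). In form: {"delta_pos": [[x, y, z], ...], "turn": [turn, ...], "grip": [grip, ...]}. A call has 1 to 12 rows; each row is the pose to reach, as a shift and turn from the pose commanded when the call began; what a row does not reach only later rows make up. A row lasts 1/8 s, in which the tool goes at most 62.5 mm and 10.7 degrees, less where a joint would pass 70% of its speed; a pose out of reach is approached as far as the arm can. A call with a gripper value outside its range is refused whole. The fingers move at their own pace and stop on an object; the grip force is fixed at half the most. Time passes only in rows, so rows that repeat a pose let the fingers close. It gives the time, the measured TCP pose, the force, the opening and the grip force at its end, in the units of the state.
- read_state(): the state, without advancing time (a new reading comes with each control period).
- capture(name): name is "scene" or "top" or "wrist"; returns a dict with "color" (420x560x3 uint8, blue, green, red), "fovy" (degrees; the focal length in pixels is half the picture's height over the tangent of half this angle, whatever the lens; pixels are square), "cx", "cy" (the principal point, pixels), "k1" (the pictures are not rectified: a ray, as slopes to the right and down, at radius r is drawn at 1 + k1 r^2 times it, then the intrinsics apply), "camera_from_world" (4x4, takes a point from world to camera coordinates). Camera axes: x right, y up, looking along -z (the intrinsics and any distortion apply to the point x, -y, -z); pixel columns grow to the right and rows downward; lengths in m; the calibration is good to about 2 mm. A picture is of the moment at which its call begins. There is no depth.
- hand_in(): hands the job in; it is judged then, once.
The state is a dict: "time_s": time; "joint_positions": joint angles; "qvel": joint speeds; "tau": joint torques, N m; "position": TCP position; "tcp_rot": TCP orientation; "force": force on the tool from outside, world axes, zero at the start; "moment": the same for the moment, N m; "opening": opening from 0.0 (shut) to 1.0 (fully open); "grasp_force": force on a finger pad.
Only numpy, scipy, OpenCV 4.12 (cv2) and the standard library are available. Lean on these libraries where they do the work, as an engineer would, in place of code of your own. Each camera call takes 0.05 s, during which the arm holds its last target. There are 200 camera calls.

### The job

On the mailroom bench, put the yellow spare-key cassette upright into the rack slot with the yellow latch: press it straight down past the spring latch until it is fully home and the latch has snapped back over it, then let go. Leave the green cassette standing where it is.

Things in the scene. Friction and masses are not known exactly. Their poses are not given: they have to be found in the camera images.
- cassette_yellow: Yellow key cassette, 0.25 kg, upright on the bench: box 90 (x) x 44 (y) x 70 (z) mm, with a grip fin centred on top, 40 (x) x 16 (y) mm, top at z = 101 mm; take the fin across y. Origin: centre of the underside, z up. Home in the slot: its x along the slot's x (either way round), centred on the slot's origin, underside at slot z = 8 mm. Bring it over the slot with its underside above slot z = 125.
- slot_yellow: Fixed steel slot with yellow plates and latch, open on top; blue (full) and green slots beside it, 120 mm apart in y, in any order. Origin: centre of underside, 10 mm above bench; z up, x towards the latch. Floor z = 8 mm. Cavity 94 (x) x 49 (y) mm. Side walls (y) flare 10 mm outwards, end at z = 64. Wall at -x flares 8 mm, ends at z = 118. Latch at the +x end, 24 mm wide, top z = 125.
- latch_yellow (a joint): Yellow spring latch, m: 0 shut, opens along slot +x, max 0.014. Shut, its nose reaches in to x = 37 mm, flat underneath at z = 83, sloping out to x = 49 at z = 111 (slot frame). The cassette pressed down on the slope opens it 6 to 10 mm (spring 2 to 4 N; 5 to 18 N downwards, more than its weight); it snaps to 0 over the box top (z = 78) when the cassette is within 5 mm of the floor.
- cassette_green: A green cassette of the same shape and size standing on the bench near the yellow one, a bystander. Origin at the centre of its underside, axes as the yellow one.
Things that resemble listed ones, but are neither listed nor needed, are in the scene too. There is more than one size of the cassette_yellow; the one meant has the size given above.

How it is judged (in metres and radians):
On the way:
1. the yellow cassette, over its slot, presses the yellow latch open (value of joint latch_yellow above 0.003 m and horizontal distance between cassette_yellow and slot_yellow below 0.02 m), for 0.1 s.
At the end, for the whole second after the job is handed in: The yellow cassette rests upright (within 0.1 rad) in the yellow slot, either way round, within 10 mm of its centre, 0.17 rad of its direction and 5 mm of the slot floor, and the yellow latch is shut over it (under 2 mm open) (horizontal distance between cassette_yellow and slot_yellow below 0.01 m and z of cassette_yellow in the frame of slot_yellow below 0.013 m and angle between cassette_yellow's own z axis and vertical below 0.1 rad and angle between the x axis of cassette_yellow and the x axis of slot_yellow, either way round below 0.17 rad and value of joint latch_yellow below 0.002 m and linear speed of cassette_yellow below 0.02 m/s); the robot touches nothing.
It fails at once if the green cassette is moved more than 30 mm or tipped (distance of cassette_green from where it was at the start of the episode above 0.03 m or angle between cassette_green's own z axis and vertical above 0.4 rad).
It also fails if it takes over 40 s, if anything falls off the work surface, if the arm or the gripper's body presses on something with over 40 N, if the wrist force passes 120 N, or if a joint passes its speed limit or range.

## Working session

There is one attempt and no reset: what is moved stays moved. The work goes in short steps, Python scripts to look and compute and a tool call to move; the robot and the scene stay as the last step left them, time stands still between calls to the robot, and variables do not carry over. Pictures are saved under pics/ and viewed, at most 10 in all, crops included, and the job is handed in when it is done.

Besides the shell and the picture viewer there is one more tool, called after "Emit:" by a JSON object that holds its "fn" and its "kwargs". jog_arm: Moves the arm, as the interface text tells. Its arguments: {"type":"object","properties":{"delta_pos":{"type":"array"},"turn":{"type":"array"},"grip":{"type":"array"}},"required":["delta_pos","turn","grip"]}

```bash
mkdir -p pics; cat > h.py <<'E'
from rig import *
import numpy as np, cv2, json
def snap(n,f):
    c=capture(n); cv2.imwrite(f'pics/{f}.png',c['color'])
    np.savez(f'pics/{f}.npz',**c); return c
def K(c):
    f=210/np.tan(np.radians(float(c['fovy']))/2)
    return np.array([[f,0,float(c['cx'])],[0,f,float(c['cy'])],[0,0,1]]),np.array([float(c['k1']),0,0,0,0])
def load(f): return dict(np.load(f'pics/{f}.npz'))
def ray(c,uv):
    k,d=K(c)
    p=cv2.undistortPointsIter(np.array(uv,float).reshape(-1,1,2),k,d,None,None,(3,100,1e-10)).reshape(-1,2)
    T=c['camera_from_world'];R=T[:3,:3]
    D=np.c_[p[:,0],-p[:,1],-np.ones(len(p))]@R
    return -R.T@T[:3,3],D
def onz(c,uv,z):
    o,D=ray(c,uv); z=np.broadcast_to(z,len(D))
    return o+D*((z-o[2])/D[:,2])[:,None]
def proj(c,P):
    k,d=K(c);q=np.c_[P,np.ones(len(P))]@c['camera_from_world'].T
    q=np.c_[q[:,0],-q[:,1],-q[:,2]]
    return cv2.projectPoints(q,np.zeros(3),np.zeros(3),k,d)[0].reshape(-1,2)
E
python3 - <<'E'
from h import *
ims=[]
for n in ("scene","top","wrist"):
    c=snap(n,n+'0'); print(n,c['fovy'],c['cx'],c['cy'],c['k1']); o,D=ray(c,[[280,210]]);print(o,D)
E
```

```text
scene 43.754378521542634 276.3311024421557 207.89939942759196 -0.06411478093075394
[1.25333582 0.27100009 1.10372643] [[-0.52272459 -0.20455454 -0.82763627]]
top 55.93172648476721 279.2985172876224 212.91810703587828 0.03435554236947616
[ 0.41969785 -0.02389318  0.90466961] [[ 0.17325868 -0.0161055  -0.98477389]]
wrist 65.65246921634485 279.9753072648775 213.22720549383715 -0.07643406513771565
[0.22047816 0.58754443 0.38277716] [[ 0.20969926 -0.10928379 -0.97169006]]
```

View pics/top0.png

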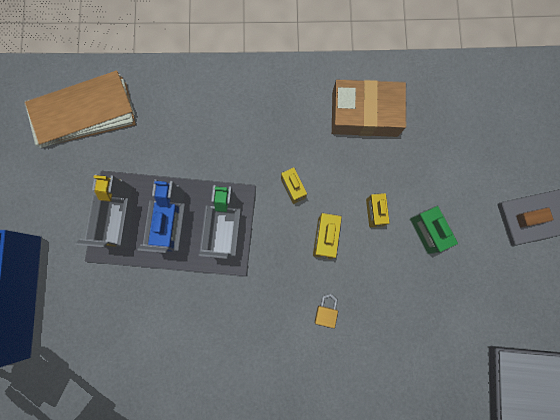

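View pics/scene0.png

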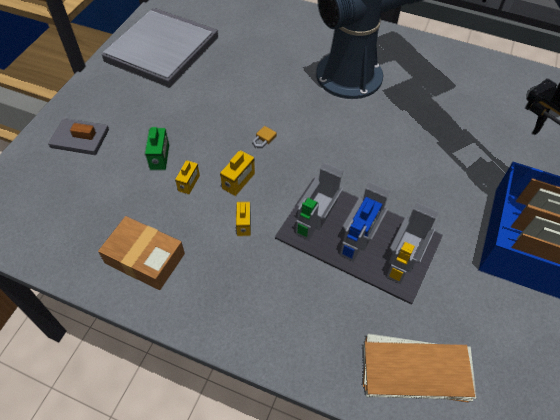

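The top view shows the large yellow cassette at (328,236), with small decoys at (293,184) and (379,209). Green stands at (436,230), and the yellow slot is at (108,218) with its latch at (102,187). The scene view shows the same layout: cassette at (238,172), slot at (412,245). I'll enlarge these.

```bash
python3 - <<'E'
import cv2,numpy as np
def crop(f,x,y,w,h,s):
    i=cv2.imread(f'pics/{f}.png')[y:y+h,x:x+w]; i=cv2.resize(i,None,fx=s,fy=s,interpolation=cv2.INTER_CUBIC)
    for k in range(0,w,10):
        cv2.putText(i,str(x+k),(k*s,8),0,.3,(255,255,255),1); cv2.line(i,(k*s,0),(k*s,h*s),(255,255,255) if k%50==0 else (160,160,160),1) if 0 else cv2.line(i,(k*s,10),(k*s,16),(255,255,255),1)
    for k in range(0,h,10):
        cv2.putText(i,str(y+k),(0,k*s+4),0,.3,(255,255,255),1); cv2.line(i,(20,k*s),(26,k*s),(255,255,255),1)
    return i
a=crop('top0',75,165,66,92,6);b=crop('top0',305,200,50,69,8)
print(a.shape,b.shape)
cv2.imwrite('pics/c1.png',np.hstack([a,b]))
a=crop('scene0',375,200,72,90,6);b=crop('scene0',210,140,60,90,6)
cv2.imwrite('pics/c2.png',np.hstack([a,b]))
E
```

```text
(552, 396, 3) (552, 400, 3)
```

View pics/c1.png

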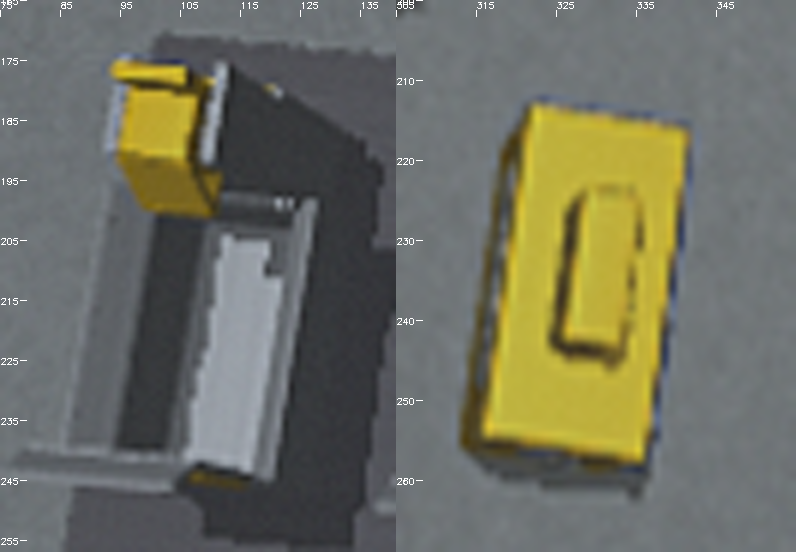

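View pics/c2.png

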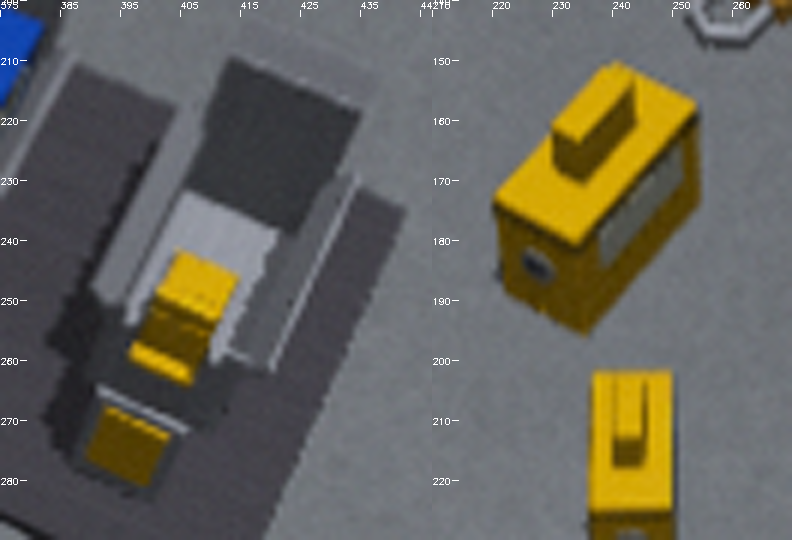

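Crops read as follows. Top view, cassette box-top corners: (322.5,213), (341.8,216.1), (335.8,257.5), (316.3,254.3), with the fin at about (331,234). Slot nose edge: (100,200.3)-(110.3,201.2), with the side-wall tops on either side and the high -x wall along v≈242.

```bash
python3 - <<'E'
from h import *
np.set_printoptions(precision=4,suppress=True)
t=load('top0');s=load('scene0')
def show(n,P):
    d=P[1]-P[0];print(n,P[:,:2].tolist() if 0 else P[:,:2].round(4).tolist(),'len',np.linalg.norm(d).round(4),'ang',np.degrees(np.arctan2(d[1],d[0])).round(1))
T=onz(t,[[322.5,213],[341.75,216.1],[335.75,257.5],[316.25,254.25]],.07)
print('box top',T[:,:2],T.mean(0)); show('L',T[[3,0]]);show('R',T[[2,1]]);show('w',T[[0,1]])
F=onz(t,[[328.4,223.4],[335.25,224.4],[333.25,244.75],[326.1,243.1]],.101);print('fin',F.mean(0))
S=onz(s,[[220.5,173],[234.7,180.8],[254.2,157.3]],.07);print('scene',S[:,:2],(S[0]+S[2])/2);show('len',S[[1,2]]);show('w',S[[0,1]])
T6=lambda l:[[75+a/6,165+b/6] for a,b in l]
S6=lambda l:[[375+a/6,200+b/6] for a,b in l]
show('top Rwall',onz(t,T6([(270,480),(317,200)]),.074))
show('top Lwall',onz(t,T6([(66,445),(108,190)]),.074))
show('top -x wall',onz(t,T6([(15,452),(205,465)]),.128))
show('nose',onz(t,T6([(150,212),(212,217)]),.093))
show('sc Rwall',onz(s,S6([(357,175),(272,370)]),.074))
show('sc Lwall',onz(s,S6([(180,105),(95,288)]),.074))
show('sc -x wall',onz(s,S6([(232,57),(362,115)]),.128))
print('plate',onz(t,[[97,171],[255,185],[247,276],[86,262]],.01)[:,:2])
print(read_state()['tcp_rot'])
E
```

```text
box top [[ 0.5582 -0.1284]
 [ 0.5507 -0.1693]
 [ 0.4629 -0.1524]
 [ 0.4705 -0.1117]] [ 0.5106 -0.1405  0.07  ]
L [[0.4705, -0.1117], [0.5582, -0.1284]] len 0.0893 ang -10.8
R [[0.4629, -0.1524], [0.5507, -0.1693]] len 0.0894 ang -10.9
w [[0.5582, -0.1284], [0.5507, -0.1693]] len 0.0416 ang -100.4
fin [ 0.5095 -0.1397  0.101 ]
scene [[ 0.5555 -0.1648]
 [ 0.5637 -0.1215]
 [ 0.4756 -0.108 ]] [ 0.5155 -0.1364  0.07  ]
len [[0.5637, -0.1215], [0.4756, -0.108]] len 0.0891 ang 171.3
w [[0.5555, -0.1648], [0.5637, -0.1215]] len 0.0441 ang 79.2
top Rwall [[0.4985, 0.297], [0.5973, 0.2851]] len 0.0996 ang -6.9
top Lwall [[0.5122, 0.3671], [0.6023, 0.3579]] len 0.0905 ang -5.8
top -x wall [[0.5043, 0.3577], [0.4987, 0.2971]] len 0.0608 ang -95.3
nose [[0.5901, 0.3345], [0.588, 0.3135]] len 0.0212 ang -95.8
sc Rwall [[0.5111, 0.3701], [0.6088, 0.3603]] len 0.0982 ang -5.7
sc Lwall [[0.5065, 0.2974], [0.6005, 0.289]] len 0.0943 ang -5.1
sc -x wall [[0.5167, 0.3087], [0.5231, 0.3606]] len 0.0523 ang 83.0
plate [[0.6767 0.3815]
 [0.6371 0.0182]
 [0.4292 0.0383]
 [0.4685 0.3941]]
[[-0.893   0.45   -0.001 ]
 [ 0.45    0.893  -0.0014]
 [ 0.0003 -0.0017 -1.    ]]
```

Emit:
{"fn": "jog_arm", "kwargs": {"delta_pos": [[11.5, -35, -1], [11.5, -35, -1], [11.5, -35, -1], [11.5, -35, -1], [11.5, -35, -1], [11.5, -35, -1], [23.1, -69.7, -3.3], [23.1, -69.7, -3.3], [23.1, -69.7, -3.3], [23.1, -69.7, -3.3], [23.1, -69.7, -3.3], [23.1, -69.7, -3.3]], "turn": [2, 4, 6, 8, 10, 12, 14, 15.9, 15.9, 15.9, 15.9, 15.9], "grip": [0, 0, 0, 0, 0, 0, 0, 0, 0, 0, 0, 0]}}

```text
time_s: 1.65
position: [0.5127, -0.1414, 0.1893]
tcp_rot: [[-0.982, 0.189, 0.0], [0.189, 0.982, 0.0], [-0.0, 0.0, -1.0]]
force: [0.1, 0.7, -0.8]
opening: 1.003
grasp_force: 0.0
```

Emit:
{"fn": "jog_arm", "kwargs": {"delta_pos": [[0, 0, 0]], "turn": [0], "grip": [0]}}

```text
time_s: 1.78
position: [0.5139, -0.1431, 0.1892]
tcp_rot: [[-0.981, 0.193, 0.002], [0.193, 0.981, -0.002], [-0.002, -0.001, -1.0]]
force: [-0.1, -0.2, -0.6]
opening: 1.002
grasp_force: 0.0
```

```bash
python3 - <<'E'
from h import *
c=snap('wrist','w1'); s=read_state();print(s['position'],s['tcp_rot'],s['time_s'])
cv2.imwrite('pics/w1b.png',cv2.resize(c['color'],(800,600),interpolation=cv2.INTER_CUBIC))
E
```

```text
[ 0.51230051 -0.14043674  0.1890081 ] [[-9.81512354e-01  1.91397885e-01 -5.89676960e-04]
 [ 1.91397564e-01  9.81512434e-01  5.60466986e-04]
 [ 6.86047464e-04  4.37242537e-04 -9.99999669e-01]] 1.825
```

View pics/w1b.png

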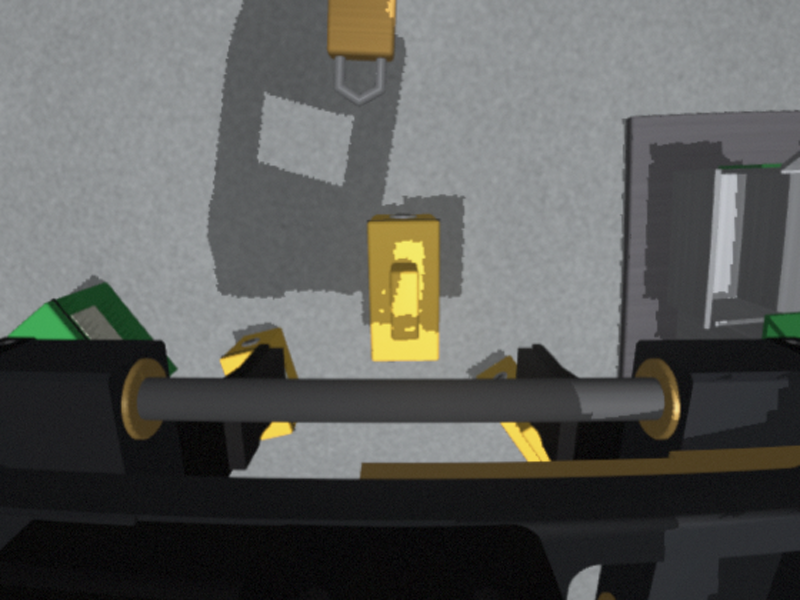

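The wrist view shows the cassette with box-top corners (368,222), (439,219), (439,360), (373,360) in the 800-px picture. It sits between the open fingers and is well aligned.

```bash
python3 - <<'E'
from h import *
c=load('w1')
P=onz(c,np.array([[368,222],[439,219],[439,360],[373,360]])*.7,.07);print(P[:,:2],P.mean(0))
for i,j in((3,0),(2,1)):
    d=P[i]-P[j];print(np.degrees(np.arctan2(d[1],d[0])),np.linalg.norm(d))
print(onz(c,np.array([[390,264],[418,264],[418,339],[392,339]])*.7,.101).mean(0))
E
```

```text
[[ 0.46382162 -0.15379655]
 [ 0.47025802 -0.11193704]
 [ 0.55828515 -0.12744141]
 [ 0.55010372 -0.16904445]] [ 0.51061713 -0.14055486  0.07      ]
-10.02192165659777 0.08761905390022065
-9.989150813717679 0.08938210663900027
[ 0.50880249 -0.1406049   0.101     ]
```

Emit:
{"fn": "jog_arm", "kwargs": {"delta_pos": [[-0.1, -0.1, -4], [-0.1, -0.1, -8], [-0.1, -0.1, -10], [-0.1, -0.1, -11.4], [-0.1, -0.1, -11.4], [-0.1, -0.1, -11.4], [-0.1, -0.1, -11.4], [-0.1, -0.1, -11.4], [-0.1, -0.1, -11.4], [-0.1, -0.1, -11.4], [-0.1, -0.1, -11.4], [-0.1, -0.1, -11.4]], "turn": [0, 0, 0, 0, 0, 0, 0, 0, 0, 0, 0, 0], "grip": [0, 0, 0, 0, 0, 1, 1, 1, 1, 1, 1, 1]}}

```text
time_s: 3.32
position: [0.5112, -0.1399, 0.0755]
tcp_rot: [[-0.982, 0.188, -0.0], [0.188, 0.982, 0.0], [0.0, 0.0, -1.0]]
force: [-0.2, -0.1, -0.8]
opening: 0.288
grasp_force: 0.0
```

Emit:
{"fn": "jog_arm", "kwargs": {"delta_pos": [[0, 0, 0], [0, 0, 0], [0, 0, 3], [0, 0, 8], [0, 0, 14], [0, 0, 16], [0, 0, 16], [0, 0, 16]], "turn": [0, 0, 0, 0, 0, 0, 0, 0], "grip": [1, 1, 1, 1, 1, 1, 1, 1]}}

```text
time_s: 4.32
position: [0.5099, -0.1392, 0.2339]
tcp_rot: [[-0.982, 0.188, -0.003], [0.188, 0.982, 0.002], [0.004, 0.001, -1.0]]
force: [0.6, 0.2, -3.7]
opening: 0.181
grasp_force: 30.0
```

Emit:
{"fn": "jog_arm", "kwargs": {"delta_pos": [[0, 0, 4], [3, 6, 8], [6, 12, 8], [8, 18, 8], [10, 24, 8], [12, 30, 8], [14, 36, 8], [15, 42, 8], [15, 46.6, 8], [15, 46.6, 8], [15, 46.6, 8], [15, 46.6, 8]], "turn": [0, 0, 0, 1, 2, 3, 4, 4.7, 4.7, 4.7, 4.7, 4.7], "grip": [1, 1, 1, 1, 1, 1, 1, 1, 1, 1, 1, 1]}}

```text
time_s: 5.82
position: [0.6611, 0.3244, 0.3142]
tcp_rot: [[-0.994, 0.109, -0.002], [0.109, 0.994, -0.001], [0.002, -0.002, -1.0]]
force: [1.0, -0.8, -1.8]
opening: 0.179
grasp_force: 30.0
```

Emit:
{"fn": "jog_arm", "kwargs": {"delta_pos": [[0, 0, 0], [0, 0, 0], [0, 0, 0]], "turn": [0, 0, 0], "grip": [1, 1, 1]}}

```text
time_s: 6.2
position: [0.6614, 0.3255, 0.3159]
tcp_rot: [[-0.994, 0.108, 0.0], [0.108, 0.994, 0.0], [-0.0, 0.0, -1.0]]
force: [-0.8, -0.1, -2.3]
opening: 0.182
grasp_force: 30.0
```

```bash
python3 - <<'E'
from h import *
c=snap('wrist','w2'); s=read_state();print(s['position'],s['tcp_rot'],s['time_s'])
cv2.imwrite('pics/w2b.png',cv2.resize(c['color'],(800,600),interpolation=cv2.INTER_CUBIC))
E
```

```text
[0.66131695 0.32570424 0.31582043] [[-9.94193941e-01  1.07602735e-01  2.41667122e-04]
 [ 1.07602765e-01  9.94193960e-01  1.18418201e-04]
 [-2.27521871e-04  1.43734709e-04 -9.99999964e-01]] 6.25
```

View pics/w2b.png

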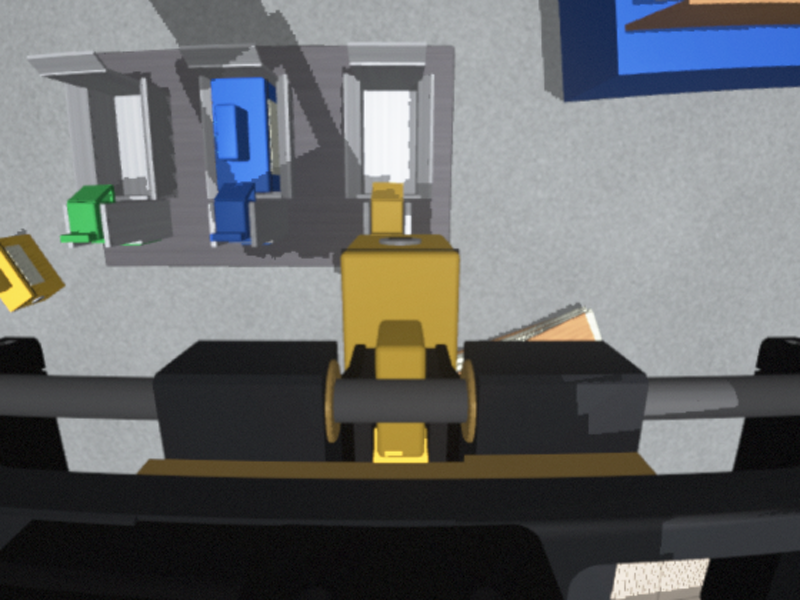

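The slot is fully visible in the wrist view: its cavity is around (388,140) and the latch at (388,205), 800-px coordinates. The held cassette's front top edge runs (342,250)-(459,250). Next I'll enlarge the slot.

```bash
python3 - <<'E'
import cv2
x,y,w,h,s=232,24,96,152,5
i=cv2.imread('pics/w2.png')
a=cv2.resize(i[24:99,232:332],None,fx=6,fy=6,interpolation=cv2.INTER_CUBIC)
b=cv2.resize(i[99:199,232:332],None,fx=4,fy=4,interpolation=cv2.INTER_CUBIC)[:150]
b=cv2.resize(i[124:184,232:332],None,fx=6,fy=6,interpolation=cv2.INTER_CUBIC)[:140*1]
import numpy as np
for k in range(0,100,10):cv2.line(a,(k*6,0),(k*6,5),(0,0,255),1)
for k in range(0,75,10):cv2.line(a,(0,k*6),(5,k*6),(0,0,255),1)
cv2.imwrite('pics/c3.png',np.vstack([a,b]))
E
```

```text
(no output)
```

View pics/c3.png

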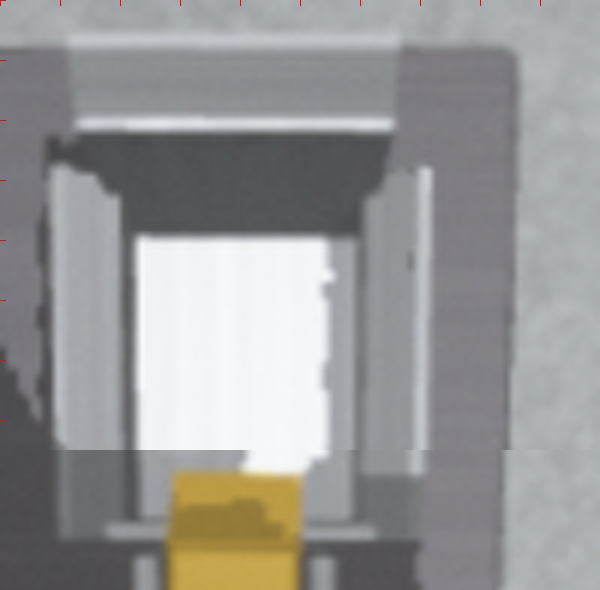

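Crop: floor far edge (135,237)-(355,237), floor near end at about (140..352, 520 in the lower pane), side-wall tops at x=50→58 and 430→422, nose 172..302 with its tip at 475 in the lower pane.

```bash
cat > m.py <<'E'
from h import *
np.set_printoptions(precision=4,suppress=True)
c=load('w2')
A=lambda x,y:(232+x/6,24+y/6)
B=lambda x,y:(232+x/6,124+(y-450)/6)
def w(n,l,z):
    P=onz(c,l,z);print(n,P[:,:2].tolist() if 0 else np.round(P[:,:2],4).tolist(),'mid',P.mean(0)[:2]);return P
def ang(a,b): d=b-a;return np.degrees(np.arctan2(d[1],d[0]))
f=w('floor',[A(135,237),A(355,237),B(352,520),B(139,520)],.018);print(ang(f[0],f[3]),ang(f[1],f[2]),ang(f[0],f[1])-90, np.linalg.norm(f[0]-f[1]),np.linalg.norm(f[0]-f[3]))
L=w('L',[A(50,168),B(60,535)],.074);R=w('R',[A(430,168),B(424,475)],.074);print(ang(*L),ang(*R))
w('nose',[B(172,475),B(302,475)],.093)
t=w('-x top',[A(67,35),A(401,38)],.128);w('-x bend',[A(77,125),A(393,125)],.105)
print('slot from floor far',(f[0]+f[1])/2+.047*np.array([np.cos(-.105),np.sin(-.105),0]))
T=read_state()['position']
g=w('cass top edge',np.array([[342,250],[459,250]])*.7,T[2]-.0755+.07);print('width',np.linalg.norm(g[0]-g[1]),ang(g[0],g[1])-90)
u=np.array([np.cos(-.105),np.sin(-.105),0]);print('cassette centre',g.mean(0)+.045*u,T,'yaw tool',ang(np.zeros(3),read_state()['tcp_rot'][:,1])-90)
h=w('cass bot edge',np.array([[360,236],[447,236]])*.7,T[2]-.0755);print(np.linalg.norm(h[0]-h[1]))
E
python3 m.py
```

```text
floor [[0.5031, 0.3078], [0.5084, 0.356], [0.6019, 0.3458], [0.5966, 0.2972]] mid [0.5525 0.3267]
-6.517990208231265 -6.2671906958211885 -6.320844686104621 0.04850157148917289 0.09410239738293161
L [[0.4997, 0.2961], [0.5974, 0.2852]] mid [0.5485 0.2906]
R [[0.5077, 0.3688], [0.5937, 0.3594]] mid [0.5507 0.3641]
-6.355743212509677 -6.248770857531893
nose [[0.5885, 0.3102], [0.5912, 0.3349]] mid [0.5898 0.3226]
-x top [[0.4918, 0.3064], [0.4984, 0.3611]] mid [0.4951 0.3337]
-x bend [[0.5003, 0.3045], [0.5065, 0.3602]] mid [0.5034 0.3324]
slot from floor far [0.5525 0.327  0.018 ]
cass top edge [[0.6137, 0.3089], [0.6182, 0.3508]] mid [0.6159 0.3299]
width 0.04209812282017303 -6.215767416440599
cassette centre [0.6607 0.3251 0.3103] [0.6613 0.3257 0.3158] yaw tool -6.177142145841884
cass bot edge [[0.6159, 0.3092], [0.6206, 0.3531]] mid [0.6183 0.3312]
0.044127636822618194
```

Emit:
{"fn": "jog_arm", "kwargs": {"delta_pos": [[-5, 0.1, 0], [-10.9, 0.1, 0], [-10.9, 0.1, 0], [-10.9, 0.1, -4], [-10.9, 0.1, -8.5], [-10.9, 0.1, -8.5], [-10.9, 0.1, -8.5], [-10.9, 0.1, -8.5]], "turn": [0, 0, 0, 0, 0, 0, 0, 0], "grip": [1, 1, 1, 1, 1, 1, 1, 1]}}

```text
time_s: 7.25
position: [0.5541, 0.3277, 0.2332]
tcp_rot: [[-0.994, 0.107, 0.005], [0.107, 0.994, 0.002], [-0.005, 0.002, -1.0]]
force: [0.9, -0.0, -3.1]
opening: 0.183
grasp_force: 30.0
```

```bash
python3 - <<'E'
from h import *
s=read_state();print(s['position'],s['force'],s['time_s'])
i=[]
for n,x,y in(('top',60,140),('scene',350,150)):
    c=snap(n,n+'3'); i.append(cv2.resize(c['color'][y:y+130,x:x+100],None,fx=4,fy=4,interpolation=cv2.INTER_CUBIC))
cv2.imwrite('pics/c4.png',np.hstack(i))
E
```

```text
[0.55412076 0.32774866 0.23318131] [ 0.93004962 -0.01816133 -3.08394553] 7.25
```

View pics/c4.png

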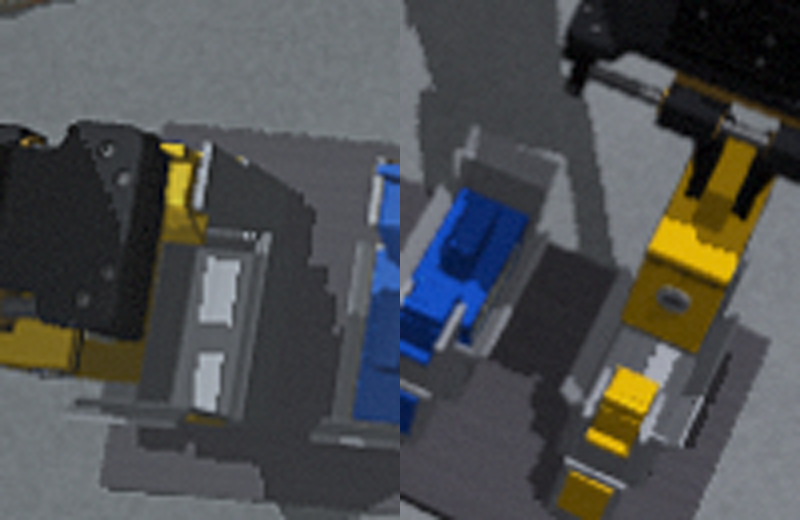

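The cassette hangs aligned above the slot, with its underside over the latch and the -x wall. I'll descend in steps.

Emit:
{"fn": "jog_arm", "kwargs": {"delta_pos": [[0, 0, -1], [0, 0, -2], [0, 0, -3], [0, 0, -4], [0, 0, -5], [0, 0, -6], [0, 0, -6.5], [0, 0, -7], [0, 0, -7.5], [0, 0, -8], [0, 0, -8], [0, 0, -8]], "turn": [0, 0, 0, 0, 0, 0, 0, 0, 0, 0, 0, 0], "grip": [1, 1, 1, 1, 1, 1, 1, 1, 1, 1, 1, 1]}}

```text
time_s: 8.85
position: [0.5515, 0.327, 0.1498]
tcp_rot: [[-0.994, 0.107, -0.002], [0.107, 0.994, -0.0], [0.002, -0.001, -1.0]]
force: [-3.0, 1.2, -4.6]
opening: 0.18
grasp_force: 30.0
```

Emit:
{"fn": "jog_arm", "kwargs": {"delta_pos": [[0, 0, -0.5], [0, 0, -1], [0, 0, -1.5], [0, 0, -2], [0, 0, -2.5], [0, 0, -3], [0, 0, -3.5], [0, 0, -4], [0, 0, -4.5], [0, 0, -4.5]], "turn": [0, 0, 0, 0, 0, 0, 0, 0, 0, 0], "grip": [1, 1, 1, 1, 1, 1, 1, 1, 1, 1]}}

```text
time_s: 10.1
position: [0.5517, 0.327, 0.1047]
tcp_rot: [[-0.994, 0.107, -0.001], [0.107, 0.994, -0.0], [0.001, -0.0, -1.0]]
force: [-3.3, 1.2, -4.4]
opening: 0.182
grasp_force: 30.0
```

Emit:
{"fn": "jog_arm", "kwargs": {"delta_pos": [[0, 0, -0.4], [0, 0, -0.8], [0, 0, -1.1], [0, 0, -1.3], [0, 0, -1.3], [0, 0, -1.3]], "turn": [0, 0, 0, 0, 0, 0], "grip": [1, 1, 1, 1, 1, 1]}}

```text
time_s: 10.85
position: [0.5538, 0.3272, 0.0936]
tcp_rot: [[-0.994, 0.107, 0.003], [0.107, 0.994, 0.001], [-0.003, 0.001, -1.0]]
force: [0.2, -1.9, 4.6]
opening: 0.177
grasp_force: 30.0
```

The sideways latch force has gone and the floor contact shows, so the latch has snapped. I'll release and lift.

Emit:
{"fn": "jog_arm", "kwargs": {"delta_pos": [[0, 0, 0], [0, 0, 0], [0, 0, 0], [0, 0, 0], [0, 0, 0], [0, 0, 2], [0, 0, 6], [0, 0, 12], [-3, 6, 16], [-6, 12, 18], [-9, 18, 18], [-9, 18, 18]], "turn": [0, 0, 0, 0, 0, 0, 0, 0, 0, 0, 0, 0], "grip": [0.4, 0.4, 0.4, 0.4, 0.4, 0.4, 0.4, 0.4, 0.4, 0.4, 0.4, 0.4]}}

```text
time_s: 12.35
position: [0.46, 0.5103, 0.2734]
tcp_rot: [[-0.995, 0.104, 0.001], [0.104, 0.995, 0.002], [-0.0, 0.002, -1.0]]
force: [0.4, 0.0, -0.3]
opening: 0.6
grasp_force: 0.0
```

```bash
python3 - <<'E'
from h import *
s=read_state();print(s['position'],s['force'],s['time_s'],s['opening'])
i=[]
for n,x,y in(('top',60,140),('scene',350,170)):
    c=snap(n,n+'4'); i.append(cv2.resize(c['color'][y:y+130,x:x+100],None,fx=4,fy=4,interpolation=cv2.INTER_CUBIC))
cv2.imwrite('pics/c5.png',np.hstack(i))
E
```

```text
[0.4600396  0.5102666  0.27339249] [ 0.41092413  0.00728087 -0.32664158] 12.35 0.5998602365073071
```

View pics/c5.png

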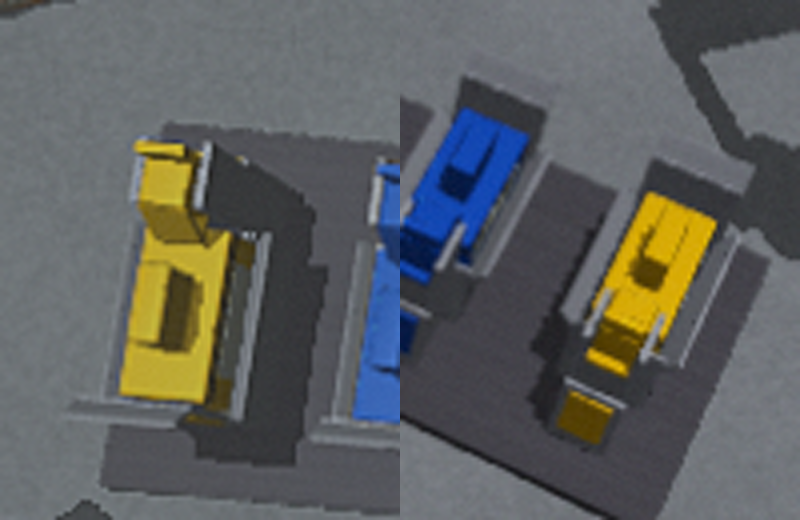

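The cassette sits home like the blue one. The latch nose is back at its shut position ((160,240) in the crop, as at the start) and overlaps the box top.

```bash
python3 -c "
from rig import *
print(hand_in())"
```

```text
the job is handed in; nothing more can be done
None
```

The yellow cassette is home in the yellow slot with the latch shut over it by the camera images and force readings, the gripper is clear, the green cassette was not touched, and the job was handed in at about 12 s; no verdict came back.

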